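# True a step-up ring on the expanding post

## Task

Set the silver step-up ring, narrow end down as it lies, over the jaws of the truing post so that it sits flat on the shoulder, and let go of it. Then press the post's plunger down through its soft first stop until it bears firmly on the stiffer second stop, hold it there for a second without forcing it, and let it come all the way back up. Leave the ring on the post and the other gear where it is.

Things in the scene. Friction and masses are not known exactly. Their poses are not given: they have to be found in the camera images.
- ring_center (a point): Loose silver step-up ring, 45 g, lying flat, narrow end down. 12 mm high; outer diameter 53 mm over the lowest 4 mm, 60 mm above that (grasp it across this flange); bore 45 mm at the bottom, 52 mm at the top. Point: on the ring's axis, half-way up (6 mm above its underside); z is its axis. The only other ring about is a much smaller spacer.
- seat (a point): Truing post, fixed to the bench: 90 mm square aluminium base 22 mm high, on it a round shoulder 62 mm in diameter, 8 mm high, on that the jaws and plunger, all on one vertical axis. Point: on the axis, level with the shoulder's flat top, where the ring is to rest; z up. The seated ring has its centre 6 mm above this point and 2 mm of play all round.
- jaws (a point): Top of the post's slotted steel jaws, on the axis, 14 mm above the seat. The jaws form a round post 41 mm in diameter, tapering to 36 mm over the top 4 mm. Above them stands the plunger: a flat round brass button, 32 mm in diameter, 8 mm thick. The height of its top is set differently each time: 34 to 45 mm above the seat when up; find it by touch.
- plunger (a joint): Plunger travel over its soft first stage only, m: 0 up, 0.008 at the first stop and beyond. Needs 1 N at first, 3.5 N at the first stop, where it stands until the push reaches 7 N; then a stiff buffer yields 1 mm per further 5 N. From 14 N it bears firmly on the second stop (jaws fully spread); about 18 N is right; over 24 N does damage. Springs back up.
- lens: Bystander: matte black cine prime lens standing upright, 86 mm in diameter, 98 mm high; origin at the centre of its underside.
- rear_cap: Bystander: red plastic rear lens cap, 60 mm in diameter, 14 mm high; origin at the centre of its underside.
- blower: Bystander: orange rubber blower bulb standing nozzle up, 58 mm in diameter, 88 mm high; origin at the centre of its underside.
- loupe: Bystander: chrome loupe, 40 mm in diameter, 42 mm high; origin at the centre of its underside.
- spacer: Bystander: small steel spacer ring, 42 mm outer diameter, 8 mm high; origin at the centre of its underside.
- tray: Bystander: grey parts tray, 100 by 140 mm, 25 mm high; origin at the centre of its underside.
There are look-alikes about, which are no part of the job. Of the things like the part that bears seat, leave any that is brown; of the rest the larger one is meant.

How it is judged:
By the outcome, as a careful person would: the job done as asked, in the order asked, and still so for the second after the job is handed in, with the robot touching nothing.
It also fails if it takes over 64 s, if anything falls off the work surface, if the arm or the gripper's body presses on something with over 40 N, if the wrist force passes 120 N, or if a joint passes its speed limit or range.

## Robot

A 7-joint arm with a two-finger parallel gripper is mounted at the origin on the work surface. World frame = base frame: x ahead of the robot, y to its left, z up, the work surface at z = 0. Lengths are in m, angles in rad, forces in N, time in s.
With the tool pointing down it reaches from about 0.425 to 0.875 m from the base axis. Payload 4.7 kg.
Tool frame: the origin (TCP) lies on the mounting face of the last link; the fingertips stand 173 mm ahead of it and the grasp point (between the pads) lies 155 mm ahead of it; x points along the fingers, z is the direction in which the jaws open and shut, and the axes are right-handed (so a half turn about x gives the same grasp; the last joint's range is limited). The gripper opens to 85 mm and grips with 20 to 120 N. Pads are 22 mm wide; open, the fingers measure 114 mm over their backs; the gripper's body (76 mm by 85 mm) begins 54 mm behind the grasp point. The pads swing forward as they close: fully open they stand 13 mm farther back than shut.
Start: joints at [-1.113, 0.321, -0.07, 1.45, 0.023, 1.371, -0.057], TCP at [0.279, 0.587, 0.405] pointing down, gripper open.
Joint ranges: [-2.86, 2.86], [-0.3, 2.09], [-1.38, 1.24], [0.06, 2.45], [-1.56, 4.7], [0.09, 2.05], [-2.69, 2.69]. Speed limits (rad/s): [2.57, 2.57, 3.14, 3.14, 3.14, 3.14, 3.14].

## Interface

Orientations are given as a 3x3 rotation matrix whose columns are the frame's x, y, z axes.
In Python, from station import bot gives the robot as it stands.
- The arm moves only by the shell command python3 -m pendant 'ROWS' [FORCE]. ROWS is JSON, a list that holds one entry, the list of rows, each a list of 7 numbers: the turn, a rotation vector about the tool's x, y, z in rad, then the shift along the tool's x, y, z in m, then the opening in per cent of the stroke, from 0 (shut) to 100 (fully open). A call has 1 to 20 rows; each row shifts and turns the commanded pose from where the row before left it, along the tool's axes as they then stand; what a row does not reach is not made up. A row lasts 1/12 s, in which the tool goes at most 41.7 mm and 7.16 degrees, less where a joint would pass 70% of its speed; a pose out of reach is approached as far as the arm can. A call with a gripper value outside its range is refused whole. The fingers move at their own pace and stop on an object; FORCE is the grip in N (left out, the last holds). Time passes only in rows, so rows that do not move let the fingers close. It gives the time, the measured TCP pose, the force and the opening at its end, in the units of the state.
- bot.observe(): the state, without advancing time (a new reading comes with each control period).
- bot.grab_frame(name): name is "scene" or "top" or "wrist"; returns a dict with "image" (384x512x3 uint8, red, green, blue), "fx", "fy", "cx", "cy" (pixels), "distortion" ([k1, k2, p1, p2, k3] as OpenCV has them; the pictures are not rectified), "extrinsics" (4x4, takes a point from camera to world coordinates). Camera axes: x right, y down, z forward; pixel columns grow to the right and rows downward; lengths in m; the calibration is good to about 2 mm. A picture is of the moment at which its call begins. There is no depth.
- bot.job_done(): hands the job in, once; it reports no verdict.
The state is a dict: "time": time; "joint_pos": joint angles; "joint_vel": joint speeds; "joint_efforts": joint torques, N m; "eef_pos": TCP position; "tcp_rot": TCP orientation; "ft_force": force on the tool from outside, world axes, zero at the start; "moment": the same for the moment, N m; "opening": opening from 0.0 (shut) to 1.0 (fully open).
Only numpy, scipy, OpenCV 4.12 (cv2) and the standard library are available. Lean on these libraries where they do the work, as an engineer would, in place of code of your own. Each camera call takes 0.05 s, during which the arm holds its last target. There are 200 camera calls.

## Working session

There is one attempt and no reset: what is moved stays moved. The work goes in short steps, Python scripts to look and compute and a shell command to move; the robot and the scene stay as the last step left them, time stands still between calls to the robot, and variables do not carry over. Pictures are saved under pics/ and viewed, about 8 in all and at most 12, crops included, and the job is handed in when it is done.

```bash
mkdir -p pics; ls; python3 - <<'E'
from station import bot
import cv2,numpy as np,pickle
s=bot.observe();print({k:np.round(v,3).tolist() for k,v in s.items()})
for n in("scene","top"):
    f=bot.grab_frame(n);pickle.dump(f,open(f"pics/{n}0.pkl","wb"))
    print(n,f["fx"],f["fy"],f["cx"],f["cy"],f["distortion"],np.round(f["extrinsics"],3).tolist())
    cv2.imwrite(f"pics/{n}0.png",cv2.resize(f["image"][:,:,::-1],(800,600),interpolation=cv2.INTER_CUBIC))
E
```

```text
pics
{'time': 0.0, 'joint_pos': [-1.113, 0.322, -0.07, 1.452, 0.023, 1.371, -0.057], 'joint_vel': [-0.001, 0.001, -0.001, -0.001, -0.001, -0.001, 0.001], 'joint_efforts': [0.0, -49.358, -0.382, -31.434, 0.013, 0.011, 0.0], 'eef_pos': [0.279, 0.587, 0.404], 'tcp_rot': [[-0.001, -0.903, 0.429], [-0.002, 0.429, 0.903], [-1.0, -0.0, -0.002]], 'ft_force': [0.612, 0.418, 0.274], 'moment': [-0.028, 0.044, -0.019], 'opening': 0.997}
scene 368.9530335906846 368.9530335906846 252.53385050547521 186.75983451896224 [0.01453574 0.         0.         0.         0.        ] [[-0.702, 0.567, -0.431, 0.996], [0.712, 0.557, -0.428, 0.379], [-0.003, -0.607, -0.794, 0.793], [0.0, 0.0, 0.0, 1.0]]
top 477.17541530107707 477.17541530107707 255.02094576652257 190.89546063949405 [-0.06170433  0.          0.          0.          0.        ] [[0.013, -0.997, 0.072, 0.52], [-1.0, -0.012, 0.018, -0.031], [-0.017, -0.073, -0.997, 1.293], [0.0, 0.0, 0.0, 1.0]]
```

View pics/top0.png

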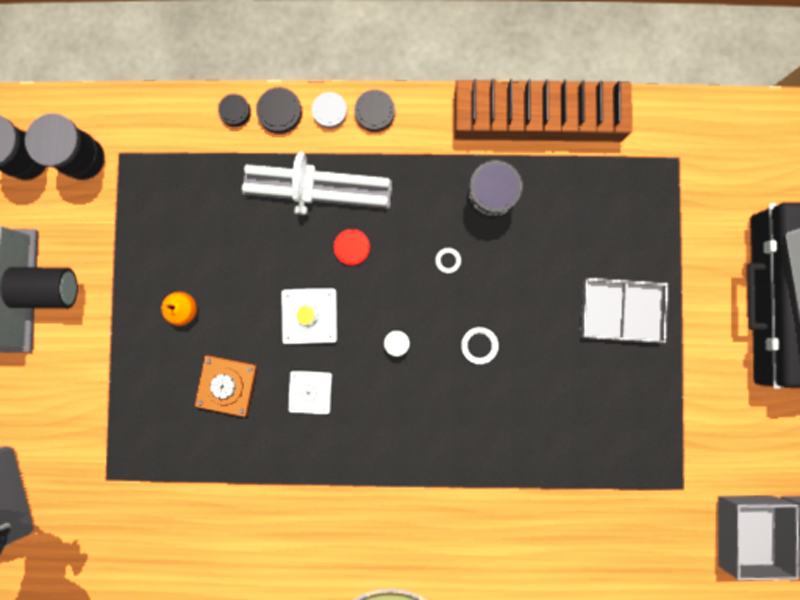

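View pics/scene0.png

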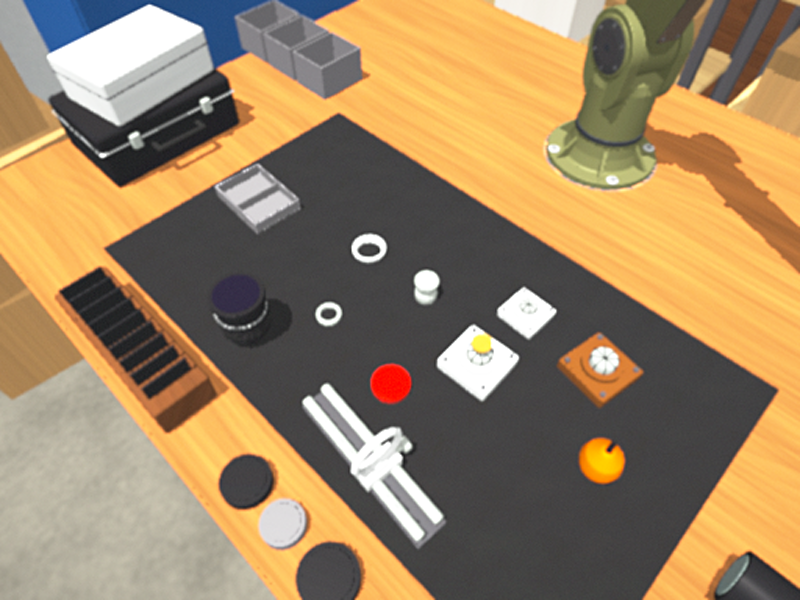

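The top view shows the ring at about (480,345) and the spacer at (448,260). The white post with the yellow button is at (309,316), the smaller white look-alike at (310,392) and the brown one at (226,386). The scene view agrees: the larger white post with the yellow plunger is at (478,360).

```bash
cat > h.py <<'E'
import numpy as np,cv2
def cal(f): 
    return np.array([[f["fx"],0,f["cx"]],[0,f["fy"],f["cy"]],[0,0,1.]]),np.array(f["distortion"],float),np.array(f["extrinsics"])
def back(f,uv,z):
    K,D,E=cal(f); p=cv2.undistortPoints(np.array(uv,float).reshape(-1,1,2),K,D).reshape(-1,2)
    d=np.c_[p,np.ones(len(p))]@E[:3,:3].T
    return E[:3,3]+d*((z-E[2,3])/d[:,2])[:,None]
def proj(f,P):
    K,D,E=cal(f);W=np.linalg.inv(E)
    return cv2.projectPoints(np.array(P,float).reshape(-1,3),cv2.Rodrigues(W[:3,:3])[0],W[:3,3],K,D)[0].reshape(-1,2)
def blob(mask,seed):
    n,l,s,c=cv2.connectedComponentsWithStats(mask.astype(np.uint8))
    d=np.linalg.norm(c[1:]-seed,axis=1)+1e3*(s[1:,4]<25); i=1+d.argmin()
    cs=cv2.findContours((l==i).astype(np.uint8),cv2.RETR_EXTERNAL,cv2.CHAIN_APPROX_NONE)[0]
    return max(cs,key=len).reshape(-1,2).astype(float),s[i]
E
python3 - <<'E'
from h import *; import pickle
for n,seeds in (("top",dict(ring=(480,345),post=(309,316),btn=(306,315),cap=(351,247))),("scene",dict(ring=(369,248),post=(478,360),btn=(482,344),cap=(390,383)))):
    f=pickle.load(open(f"pics/{n}0.pkl","rb"));im=f["image"].astype(int)
    g=im.min(2); yel=(im[...,0]>150)&(im[...,2]<100)&(im[...,1]>130); red=(im[...,0]>150)&(im[...,1]<70)
    hullmask=(g>110)
    for k,z in(("ring",.012),("post",.022),("btn",.07),("cap",.014)):
        m={"ring":hullmask,"post":hullmask|yel,"btn":yel,"cap":red}[k]
        c,s=blob(m,np.array(seeds[k])*.64)
        P=back(f,c,z)[:,:2].astype(np.float32)
        if k=="post":
            r=cv2.minAreaRect(P);print(n,k,r)
        else: print(n,k,cv2.fitEllipse(P),s.tolist())
E
```

```text
top ring ((0.5346919894218445, -0.14762134850025177), (0.06267213821411133, 0.06324293464422226), 174.05458068847656) [295, 209, 24, 24, 298]
top post ((0.5819317102432251, 0.14500775933265686), (0.09396112710237503, 0.09419623762369156), 1.0800055265426636)
top btn ((0.46268290281295776, 0.2743019461631775), (0.09303939342498779, 0.09671082347631454), 130.42393493652344) [126, 228, 37, 38, 738]
top cap ((0.7030298113822937, 0.07461823523044586), (0.06015845760703087, 0.0616733692586422), 97.83827209472656) [213, 147, 24, 23, 81]
scene ring ((0.5330111980438232, -0.1469765305519104), (0.0630042627453804, 0.06931100785732269), 132.52548217773438) [225, 149, 23, 20, 264]
scene post ((0.583168089389801, 0.14786319434642792), (0.10354958474636078, 0.09604652971029282), 2.3158926963806152)
scene btn ((0.5815804600715637, 0.14808626472949982), (0.024018768221139908, 0.02989678829908371), 109.50686645507812) [303, 214, 11, 12, 101]
scene cap ((0.7011386752128601, 0.07594316452741623), (0.06092502176761627, 0.06550178676843643), 129.232666015625) [237, 233, 26, 25, 532]
```

```bash
python3 -m pendant '[[[-0.0887,0,0,0,0,0,100],[-0.0887,0,0,0,0,0,100],[-0.0887,0,0,0,0,0,100],[-0.0887,0,0,0,0,0,100],[-0.0887,0,0,0,0,0,100],[0,0,0,0.004,-0.0217,-0.0316,100],[0,0,0,0.004,-0.0217,-0.0316,100],[0,0,0,0.004,-0.0217,-0.0316,100],[0,0,0,0.004,-0.0217,-0.0316,100],[0,0,0,0.004,-0.0217,-0.0316,100],[0,0,0,0.004,-0.0217,-0.0316,100],[0,0,0,0.004,-0.0217,-0.0316,100],[0,0,0,0.004,-0.0217,-0.0316,100],[0,0,0,0.004,-0.0217,-0.0316,100],[0,0,0,0.004,-0.0217,-0.0316,100],[0,0,0,0.004,-0.0217,-0.0316,100],[0,0,0,0.004,-0.0217,-0.0316,100],[0,0,0,0.004,-0.0217,-0.0316,100],[0,0,0,0.004,-0.0217,-0.0316,100],[0,0,0,0,0,0,100]]]'
cat > snap.py <<'E'
import sys,pickle,cv2,numpy as np
from station import bot
n,cam=sys.argv[1:3]
f=bot.grab_frame(cam);f["state"]=bot.observe();pickle.dump(f,open(f"pics/{n}.pkl","wb"))
cv2.imwrite(f"pics/{n}.png",f["image"][:,:,::-1])
s=f["state"];print(s["time"],np.round(s["eef_pos"],4),np.round(s["tcp_rot"],4).tolist(),np.round(s["ft_force"],2),np.round(s["joint_pos"],2))
E
python3 snap.py w1 wrist
```

```text
time: 1.77
eef_pos: [0.586, 0.135, 0.3475]
tcp_rot: [[0.001, -1.0, 0.013], [-0.006, 0.013, 1.0], [-1.0, -0.001, -0.006]]
ft_force: [0.8, -1.1, 0.7]
opening: 1.0
1.8167 [0.5845 0.1389 0.3477] [[-0.0007, -1.0, 0.0094], [-0.0033, 0.0094, 1.0], [-1.0, 0.0006, -0.0033]] [-0.28  0.84  1.2 ] [-0.46  0.25  0.21  1.66 -0.05  1.24  1.33]
```

View pics/w1.png

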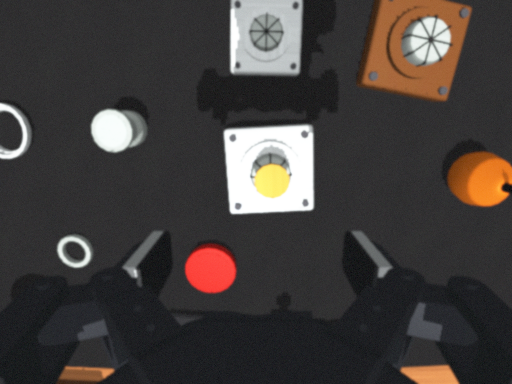

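The wrist view shows the large post base at about x 224–314, y 125–213 with the yellow button at (272,180). The grey look-alike and the brown post are above it, and the ring is at the left edge.

```bash
python3 snap.py w2 wrist; python3 - <<'E'
from h import *; import pickle
for n in("w1","w2"):
    f=pickle.load(open(f"pics/{n}.pkl","rb"));im=f["image"].astype(int)
    yel=(im[...,0]>150)&(im[...,2]<120)&(im[...,1]>110)&(im[...,0]-im[...,2]>70); wh=(im.min(2)>110)|yel
    c,_=blob(wh,np.array((269,170)));r=cv2.minAreaRect(back(f,c,.022)[:,:2].astype(np.float32));print(n,"base",r)
    cy,s=blob(yel,np.array((272,180)))
    for z in(.064,.07,.075):print(" btn",z,cv2.fitEllipse(back(f,cy,z)[:,:2].astype(np.float32))[:2],s.tolist())
    cc,_=blob((im[...,0]>150)&(im[...,1]<70),np.array((210,268)));print(" cap",cv2.fitEllipse(back(f,cc,.014)[:,:2].astype(np.float32)))
E
python3 -m pendant '[[[0,0,0,0.0085,0.0064,-0.0358,100],[0,0,0,0.0085,0.0064,-0.0358,100],[0,0,0,0.0085,0.0064,-0.0358,100],[0,0,0,0.0085,0.0064,-0.0358,100],[0,0,0,0.0085,0.0064,-0.0358,100],[0,0,0,0.0085,0.0064,-0.0358,100],[0,0,0,0.0085,0.0064,-0.0358,100],[0,0,0,0.0085,0.0064,-0.0358,100],[0,0,0,0,0,0,100],[0,0,0,0,0,0,100],[0,0,0,0,0,0,100]]]'
python3 snap.py w3 wrist
```

```text
1.8667 [0.5834 0.1422 0.3479] [[-0.0013, -1.0, 0.0049], [-0.0009, 0.0049, 1.0], [-1.0, 0.0013, -0.0009]] [-0.39  1.17 -0.72] [-0.46  0.25  0.21  1.66 -0.05  1.24  1.32]
w1 base ((0.5809317231178284, 0.1449984312057495), (0.09199796617031097, 0.09160574525594711), 2.33034086227417)
 btn 0.064 ((0.5800486207008362, 0.14675261080265045), (0.025465313345193863, 0.030571557581424713)) [255, 164, 34, 33, 726]
 btn 0.07 ((0.5786560773849487, 0.14646558463573456), (0.02485942654311657, 0.029844176024198532)) [255, 164, 34, 33, 726]
 btn 0.075 ((0.5774955749511719, 0.14622639119625092), (0.024354523047804832, 0.029238039627671242)) [255, 164, 34, 33, 726]
 cap ((0.7060678005218506, 0.07630384713411331), (0.006058112718164921, 0.011469208635389805), 156.35824584960938)
w2 base ((0.5808938145637512, 0.14532852172851562), (0.09208164364099503, 0.09221187978982925), 2.1934664249420166)
 btn 0.064 ((0.5800884366035461, 0.1467612385749817), (0.025131484493613243, 0.03094843402504921)) [251, 166, 33, 33, 732]
 btn 0.07 ((0.5786588191986084, 0.14656414091587067), (0.024534208700060844, 0.03021290898323059)) [251, 166, 33, 33, 732]
 btn 0.075 ((0.5774674415588379, 0.14639990031719208), (0.024036476388573647, 0.02959996461868286)) [251, 166, 33, 33, 732]
 cap ((0.7024213075637817, 0.07466517388820648), (0.059982798993587494, 0.06037512049078941), 86.31319427490234)
time: 2.78
eef_pos: [0.5318, -0.1399, 0.2807]
tcp_rot: [[0.0, -1.0, -0.002], [0.001, -0.002, 1.0], [-1.0, -0.0, 0.001]]
ft_force: [1.0, 0.5, -0.2]
opening: 1.001
2.8333 [ 0.5321 -0.1393  0.2809] [[0.0004, -1.0, -0.0032], [0.0014, -0.0032, 1.0], [-1.0, -0.0005, 0.0014]] [ 0.03  1.13 -0.09] [-0.13  0.21  0.38  1.86 -0.09  1.08  1.86]
```

View pics/w3.png

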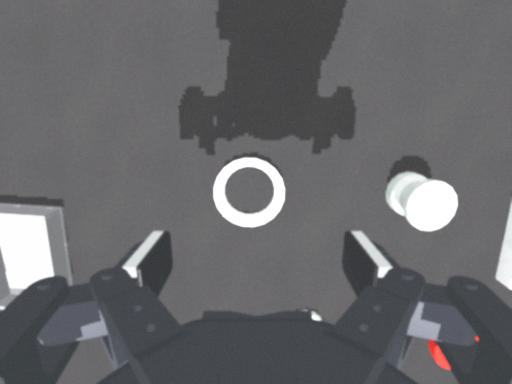

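The wrist view shows the ring at about (249,192), with the loupe to its right and clear of the fingers.

```bash
python3 - <<'E'
from h import *; import pickle
f=pickle.load(open("pics/w3.pkl","rb"));im=f["image"].astype(int)
c,_=blob(im.min(2)>130,np.array((249,192)));r=cv2.fitEllipse(back(f,c,.012)[:,:2].astype(np.float32));print(r)
p,_=blob(im.min(2)>130,np.array((425,205)))
print(f["state"]["eef_pos"])
f=pickle.load(open("pics/w2.pkl","rb"));im=f["image"].astype(int)
c,_=blob(im.min(2)>130,np.array((12,130)));print(len(c))
E
```

```text
((0.534656822681427, -0.14750033617019653), (0.06263966113328934, 0.06286052614450455), 80.69956970214844)
[ 0.53212442 -0.13931123  0.28085776]
142
```

```bash
python3 -m pendant '[[[0,0,0,0.012,-0.0012,-0.0041,80],[0,0,0,0.012,-0.0012,-0.0041,80],[0,0,0,0.016,0,0,80],[0,0,0,0.016,0,0,80],[0,0,0,0.016,0,0,80],[0,0,0,0.013,0,0,80],[0,0,0,0.005,0,0,80],[0,0,0,0.002,0,0,80],[0,0,0,0,0,0,80],[0,0,0,0,0,0,80]]]' 30
python3 snap.py w4 wrist
```

```text
time: 3.67
eef_pos: [0.5343, -0.15, 0.1891]
tcp_rot: [[0.001, -1.0, -0.0], [-0.0, -0.0, 1.0], [-1.0, -0.001, -0.0]]
ft_force: [0.4, -0.2, 0.4]
opening: 0.8
3.7167 [ 0.5344 -0.1501  0.1894] [[0.0014, -1.0, 0.0001], [-0.0002, 0.0001, 1.0], [-1.0, -0.0014, -0.0002]] [0.07 0.48 0.17] [-0.1   0.34  0.37  1.92 -0.15  0.91  1.92]
```

View pics/w4.png

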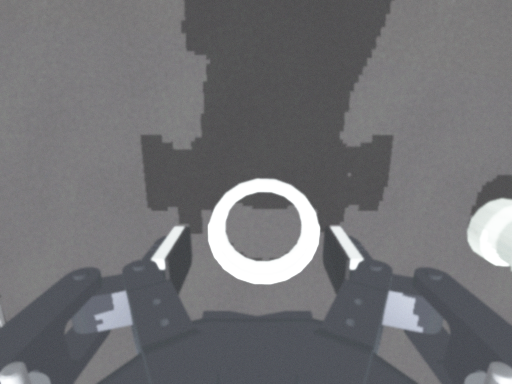

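The ring is centred at about (264,231) and the finger midpoint at about x=259, so I'll shift +y by 2.5 mm and descend by touch.

```bash
python3 -m pendant '[[[0,0,0,0,0,0.0025,80],[0,0,0,0.004,0,0,80],[0,0,0,0.004,0,0,80],[0,0,0,0.001,0,0,80],[0,0,0,0,0,0,80],[0,0,0,0,0,0,80]]]'
python3 -m pendant '[[[0,0,0,0.0015,0,0,80],[0,0,0,0,0,0,80],[0,0,0,0,0,0,80]]]'
python3 -m pendant '[[[0,0,0,0.0015,0,0,80],[0,0,0,0,0,0,80],[0,0,0,0,0,0,80]]]'
```

```text
time: 4.22
eef_pos: [0.5338, -0.1476, 0.1795]
tcp_rot: [[-0.0, -1.0, 0.0], [0.0, 0.0, 1.0], [-1.0, 0.0, 0.0]]
ft_force: [0.2, 0.0, -0.5]
opening: 0.8
time: 4.47
eef_pos: [0.5339, -0.1476, 0.1782]
tcp_rot: [[0.0, -1.0, 0.0], [0.0, 0.0, 1.0], [-1.0, -0.0, 0.0]]
ft_force: [-0.5, -0.3, -0.2]
opening: 0.801
time: 4.72
eef_pos: [0.5339, -0.1475, 0.1766]
tcp_rot: [[-0.0, -1.0, 0.0], [0.0, 0.0, 1.0], [-1.0, 0.0, 0.0]]
ft_force: [0.2, -0.1, -0.5]
opening: 0.8
```

```bash
for i in 1; do python3 -m pendant '[[[0,0,0,0.0015,0,0,80],[0,0,0,0,0,0,80],[0,0,0,0.0015,0,0,80],[0,0,0,0,0,0,80],[0,0,0,0,0,0,80]]]'; done
python3 -m pendant '[[[0,0,0,0.0015,0,0,80],[0,0,0,0,0,0,80],[0,0,0,0,0,0,80]]]'|grep -E 'pos|force'
python3 -m pendant '[[[0,0,0,0.0015,0,0,80],[0,0,0,0,0,0,80],[0,0,0,0,0,0,80]]]'|grep -E 'pos|force'
```

```text
time: 5.13
eef_pos: [0.5339, -0.1475, 0.1736]
tcp_rot: [[-0.0, -1.0, 0.0], [0.0, 0.0, 1.0], [-1.0, 0.0, 0.0]]
ft_force: [-0.5, 0.5, -0.2]
opening: 0.8
eef_pos: [0.5339, -0.1475, 0.1721]
ft_force: [-0.1, -0.8, -0.0]
eef_pos: [0.5339, -0.1475, 0.1706]
ft_force: [0.2, 0.1, -0.8]
```

```bash
python3 -m pendant '[[[0,0,0,0.0015,0,0,80],[0,0,0,0,0,0,80],[0,0,0,0,0,0,80]]]'|grep -E 'pos|force'
python3 -m pendant '[[[0,0,0,0,0,0,74],[0,0,0,0,0,0,70],[0,0,0,0,0,0,66],[0,0,0,0,0,0,66],[0,0,0,0,0,0,66],[0,0,0,0,0,0,66]]]' 25
python3 snap.py w5 wrist
```

```text
eef_pos: [0.5341, -0.1476, 0.1693]
ft_force: [-0.3, 0.5, 0.3]
time: 6.38
eef_pos: [0.5351, -0.1482, 0.1721]
tcp_rot: [[0.004, -1.0, 0.001], [-0.0, 0.001, 1.0], [-1.0, -0.004, -0.0]]
ft_force: [-3.2, 1.5, 16.3]
opening: 0.67
6.4333 [ 0.5351 -0.1482  0.172 ] [[0.0034, -1.0, 0.0007], [-0.0, 0.0007, 1.0], [-1.0, -0.0034, -0.0]] [-3.73  0.59 16.59] [-0.09  0.37  0.36  1.93 -0.17  0.87  1.93]
```

View pics/w5.png

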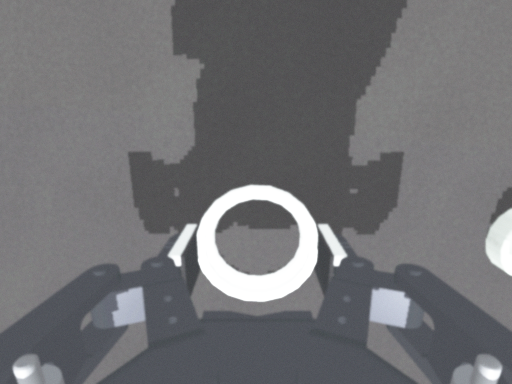

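The pads close on the ring, which is now at about (258,242), but the tips bear on the mat (16 N up). I'll open, raise about 6 mm, squeeze again, then cross-squeeze at 90° so the ring is centred both ways.

```bash
python3 -m pendant '[[[0,0,0,-0.002,0,0,70],[0,0,0,-0.002,0,0,80],[0,0,0,-0.002,0,0,80],[0,0,0,0,0,0,80],[0,0,0,0,0,0,80],[0,0,0,0,0,0,70],[0,0,0,0,0,0,64],[0,0,0,0,0,0,64],[0,0,0,0,0,0,64],[0,0,0,0,0,0,64],[0,0,0,0,0,0,64]]]' 25
```

```text
time: 7.35
eef_pos: [0.5338, -0.1475, 0.1755]
tcp_rot: [[-0.0, -1.0, 0.0], [0.0, 0.0, 1.0], [-1.0, 0.0, 0.0]]
ft_force: [-2.6, 0.2, 5.6]
opening: 0.666
```

```bash
python3 -m pendant '[[[0,0,0,0,0,0,95],[0,0,0,0,0,0,95],[0,0,0,0,0,0,95],[0.1208,0,0,0,0,0,95],[0.1208,0,0,0,0,0,95],[0.1208,0,0,0,0,0,95],[0.1208,0,0,0,0,0,95],[0.1208,0,0,0,0,0,95],[0.1208,0,0,0,0,0,95],[0.1208,0,0,0,0,0,95],[0.1208,0,0,0,0,0,95],[0.1208,0,0,0,0,0,95],[0.1208,0,0,0,0,0,95],[0.1208,0,0,0,0,0,95],[0.1208,0,0,0,0,0,95],[0.1208,0,0,0,0,0,95],[0,0,0,0,0,0,95],[0,0,0,0,0,0,85],[0,0,0,0,0,0,75],[0,0,0,0,0,0,75]]]' 25
python3 -m pendant '[[[0,0,0,0,0,0,75],[0,0,0,0,0,0,68],[0,0,0,0,0,0,60],[0,0,0,0,0,0,60],[0,0,0,0,0,0,60],[0,0,0,0,0,0,60]]]' 30
```

```text
time: 9.02
eef_pos: [0.5339, -0.1475, 0.1752]
tcp_rot: [[0.0, -0.002, 1.0], [0.0, 1.0, 0.002], [-1.0, 0.0, 0.0]]
ft_force: [0.4, 0.1, -0.4]
opening: 0.753
time: 9.52
eef_pos: [0.5339, -0.1477, 0.1761]
tcp_rot: [[-0.0, -0.0, 1.0], [0.001, 1.0, 0.0], [-1.0, 0.001, -0.0]]
ft_force: [-1.5, 1.5, 7.2]
opening: 0.666
```

```bash
python3 -m pendant '[[[0,0,0,-0.005,0,0,60],[0,0,0,-0.02,0,0,60],[0,0,0,-0.025,0,0,60],[0,0,0,-0.025,0,0,60],[0,0,0,-0.025,0,0,60],[0,0,0,-0.025,0,0,60],[0,0,0,0,0.0326,0.0052,60],[0,0,0,0,0.0326,0.0052,60],[0,0,0,0,0.0326,0.0052,60],[0,0,0,0,0.0326,0.0052,60],[0,0,0,0,0.0326,0.0052,60],[0,0,0,0,0.0326,0.0052,60],[0,0,0,0,0.0326,0.0052,60],[0,0,0,0,0.0326,0.0052,60],[0,0,0,0,0.0322,0.0052,60],[0,0,0,0,0,0,60],[0,0,0,0,0,0,60],[0,0,0,0,0,0,60],[0,0,0,0,0,0,60]]]' 30
python3 snap.py w6 wrist
```

```text
time: 11.1
eef_pos: [0.5807, 0.1436, 0.3003]
tcp_rot: [[0.0, 0.002, 1.0], [-0.001, 1.0, -0.002], [-1.0, -0.001, 0.0]]
ft_force: [0.8, 0.3, -0.7]
opening: 0.667
11.15 [0.5808 0.1435 0.3004] [[0.0002, 0.0025, 1.0], [-0.0005, 1.0, -0.0025], [-1.0, -0.0005, 0.0002]] [ 0.9   0.1  -0.29] [-0.77  0.31  0.57  1.73 -0.18  1.15 -0.14]
```

View pics/w6.png

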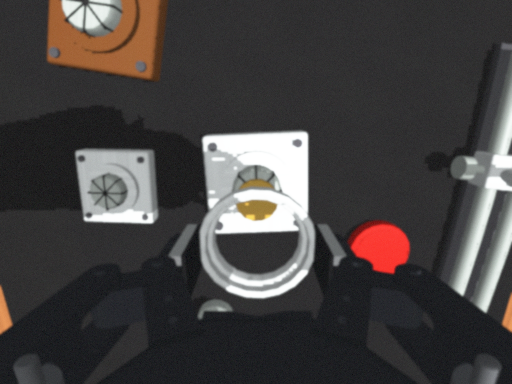

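The ring is held level at about (257,242). The base spans about x 203–309 with its far edge at y≈132–137, and the button is at (256,200).

```bash
python3 - <<'E'
from h import *; import pickle
f=pickle.load(open("pics/w6.pkl","rb"));im=f["image"].astype(int)
# base corner screws and edges: line fits at sub-pixel from gray profile
g=im.min(2).astype(float)
def cross(v): 
    i=np.where((v[:-1]<110)&(v[1:]>=110))[0][0]; return i+(110-v[i])/(v[i+1]-v[i])
L=[(190+cross(g[r,190:230]),r) for r in range(150,180,3)]
R=[(330-cross(g[r,330:290:-1]),r) for r in range(150,180,3)]
T=[(c,115+cross(g[115:150,c])) for c in range(215,295,5)]
BL=[(c,245-cross(g[245:222:-1,c])) for c in (301,303,305)]
for n,q in zip("LRTB",(L,R,T,BL)): 
    P=back(f,q,.022);print(n,np.round(P[[0,-1],:2],4).tolist(),np.round(P[:,:2].mean(0),4))
# ring outline
m=(g>85); 
c=[]
for a in np.linspace(-.2,np.pi+.2,40):
    pass
hs=[(x,y) for y in range(225,296,4) for x in ([190+np.argmax(g[y,200:257]>100)+10],)[0]]
print(hs[:3])
for z in(.134,.137):print(back(f,[(257,242)],z), proj(f,[[.5807,.1435,z]]))
print(proj(f,[[.581,.1455,.03],[.581,.1455,.07]]))
E
```

```text
Traceback (most recent call last):
IndexError: index 0 is out of bounds for axis 0 with size 0
```

```bash
python3 - <<'E'
from h import *; import pickle
f=pickle.load(open("pics/w6.pkl","rb"));im=f["image"].astype(int)
g=im.min(2).astype(float)
def cross(v): 
    i=np.where((v[:-1]<110)&(v[1:]>=110))[0]
    return i[0]+(110-v[i[0]])/(v[i[0]+1]-v[i[0]]) if len(i) else np.nan
L=[(190+cross(g[r,190:230]),r) for r in range(150,180,3)]
R=[(330-cross(g[r,330:290:-1]),r) for r in range(150,180,3)]
T=[(c,115+cross(g[115:150,c])) for c in range(215,295,5)]
BR=[(c,250-cross(g[250:222:-1,c])) for c in (303,305,307)]
for n,q in zip("LRTB",(L,R,T,BR)): 
    P=back(f,q,.022);print(n,np.round(P[[0,-1],:2],4).tolist(),np.round(np.nanmedian(P[:,:2],0),4),np.round(np.nanmedian(q,0),1))
for z in(.134,.137):print(back(f,[(257,242)],z), proj(f,[[.5807,.1435,z]]))
print(proj(f,[[.581,.1455,.03],[.581,.1455,.07]]))
E
```

```text
L [[0.534, 0.1762], [0.5356, 0.1524]] [0.535  0.1644] [204.  163.5]
R [[0.6255, 0.1761], [0.6266, 0.1522]] [0.626  0.1643] [308.3 163.5]
T [[0.5456, 0.19], [0.6093, 0.1925]] [0.5775 0.1912] [252.5 132.2]
B [[nan, nan], [nan, nan]] [nan nan] [305.  nan]
[[0.58122987 0.14321543 0.134     ]] [[255.96737039 241.49507195]]
[[0.58123192 0.14464916 0.137     ]] [[255.94772644 244.0879268 ]]
[[256.70952269 186.70161181]
 [256.66431635 200.57380082]]<stdin>:12: RuntimeWarning: All-NaN slice encountered
```

```bash
python3 -m pendant '[[[0,0,0,0,0.002,0,60],[0,0,0,0.02,0,0,60],[0,0,0,0.02,0,0,60],[0,0,0,0.02,0,0,60],[0,0,0,0.013,0,0,60],[0,0,0,0.004,0,0,60],[0,0,0,0,0,0,60],[0,0,0,0,0,0,60],[0,0,0,0,0,0,60]]]'
python3 -m pendant '[[[0,0,0,0.003,0,0,60],[0,0,0,0.002,0,0,60],[0,0,0,0.002,0,0,60],[0,0,0,0,0,0,60],[0,0,0,0,0,0,60]]]'
```

```text
time: 11.9
eef_pos: [0.5814, 0.1474, 0.2246]
tcp_rot: [[0.002, 0.0, 1.0], [0.001, 1.0, -0.0], [-1.0, 0.001, 0.002]]
ft_force: [-0.6, -0.1, 0.1]
opening: 0.665
time: 12.32
eef_pos: [0.5806, 0.1475, 0.2161]
tcp_rot: [[-0.0, -0.0, 1.0], [-0.0, 1.0, 0.0], [-1.0, -0.0, -0.0]]
ft_force: [0.0, 0.1, -0.6]
opening: 0.669
```

```bash
python3 -m pendant '[[[0,0,0,0,-0.0017,0,60],[0,0,0,0.002,0,0,60],[0,0,0,0.002,0,0,60],[0,0,0,0.002,0,0,60],[0,0,0,0.002,0,0,60],[0,0,0,0,0,0,60],[0,0,0,0,0,0,60]]]'
python3 -m pendant '[[[0,0,0,0.001,0,0,60],[0,0,0,0.001,0,0,60],[0,0,0,0,0,0,60],[0,0,0,0,0,0,60]]]'
```

```text
time: 12.9
eef_pos: [0.5806, 0.1458, 0.208]
tcp_rot: [[-0.0, -0.0, 1.0], [-0.0, 1.0, 0.0], [-1.0, -0.0, -0.0]]
ft_force: [0.4, 0.6, 0.2]
opening: 0.665
time: 13.23
eef_pos: [0.5808, 0.1458, 0.2064]
tcp_rot: [[0.0, -0.0, 1.0], [0.0, 1.0, 0.0], [-1.0, 0.0, 0.0]]
ft_force: [0.5, 0.5, 0.2]
opening: 0.664
```

```bash
python3 -m pendant '[[[0,0,0,0.0007,0,0,60],[0,0,0,0,0,0,60],[0,0,0,0,0,0,60]]]'|grep -E "pos|force"
python3 -m pendant '[[[0,0,0,0.0007,0,0,60],[0,0,0,0,0,0,60],[0,0,0,0,0,0,60]]]'|grep -E "pos|force"
```

```text
eef_pos: [0.5808, 0.1458, 0.2062]
ft_force: [-1.8, -0.3, 5.1]
eef_pos: [0.5809, 0.1457, 0.2061]
ft_force: [-3.4, -0.5, 9.4]
```

```bash
python3 -m pendant '[[[0,0,0,-0.001,0,0,60],[0,0,0,0,0,0,75],[0,0,0,0,0,0,90],[0,0,0,0,0,0,90],[0,0,0,0,0,0,90],[0,0,0,-0.01,0,0,90],[0,0,0,-0.02,0,0,90],[0,0,0,-0.03,0,0,90],[0,0,0,-0.03,0,0,50],[0,0,0,-0.02,0,0,0],[0,0,0,0,0,0,0],[0,0,0,0,0,0,0],[0,0,0,0,0,0,0]]]'
python3 snap.py w7 wrist; python3 snap.py s7 scene; python3 - <<'E'
import cv2,numpy as np
a=cv2.imread("pics/w7.png");b=cv2.imread("pics/s7.png")[180:290,250:400]
b=cv2.resize(b,None,fx=2,fy=2,interpolation=cv2.INTER_CUBIC);b=cv2.copyMakeBorder(b,0,384-b.shape[0],0,0,0)
cv2.imwrite("pics/m7.png",np.hstack([a[:, 110:510],b]))
E
```

```text
time: 14.82
eef_pos: [0.5803, 0.1458, 0.3155]
tcp_rot: [[-0.001, -0.0, 1.0], [0.0, 1.0, 0.0], [-1.0, 0.0, -0.001]]
ft_force: [0.1, -0.8, -0.2]
opening: 0.184
14.8667 [0.5801 0.1458 0.3148] [[-0.0018, -0.0002, 1.0], [-0.0006, 1.0, 0.0002], [-1.0, -0.0006, -0.0018]] [-0.77  0.16 -0.9 ] [-0.78  0.3   0.58  1.72 -0.18  1.18 -0.15]
14.9167 [0.5801 0.1458 0.3145] [[-0.0023, -0.0002, 1.0], [-0.0009, 1.0, 0.0002], [-1.0, -0.0009, -0.0023]] [-0.82 -0.82  0.02] [-0.78  0.3   0.58  1.72 -0.18  1.18 -0.15]
```

View pics/m7.png

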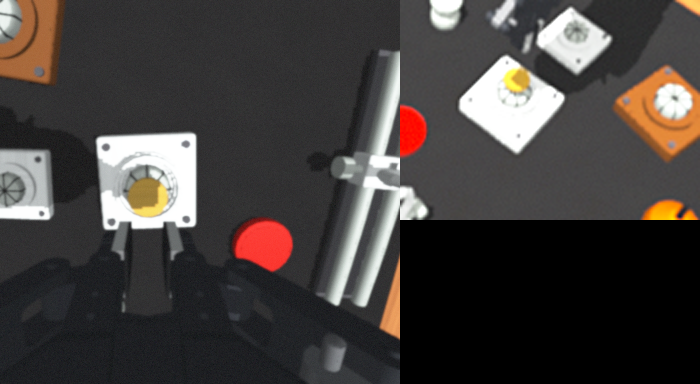

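The wrist view shows the ring around the jaws with the button at (148,197). White on white is hard to read, so I'll make one contrast-stretched crop of both views.

```bash
python3 - <<'E'
import cv2,numpy as np
f=lambda n,r:cv2.resize(cv2.convertScaleAbs(cv2.LUT(cv2.imread(n)[r],(np.clip((np.arange(256)/255.)**2.5*255,0,255)).astype(np.uint8))),(400,400),interpolation=cv2.INTER_CUBIC)
cv2.imwrite("pics/c7.png",np.hstack([f("pics/w7.png",np.s_[125:235,200:310]),f("pics/s7.png",np.s_[200:265,275:340])]))
E
```

```text
(no output)
```

View pics/c7.png

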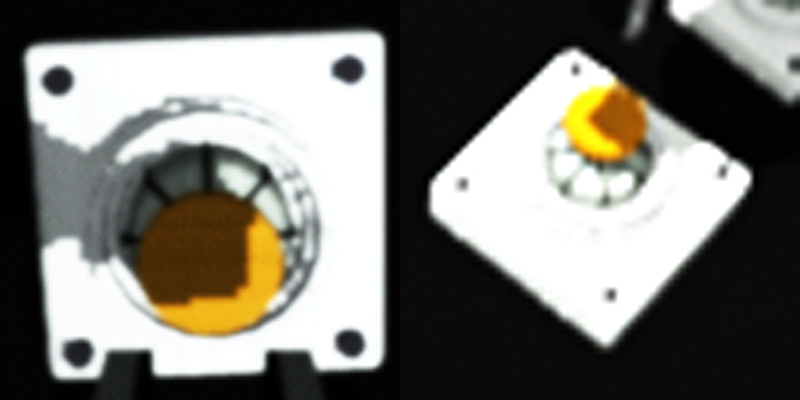

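The ring is concentric with the jaws and flat on the shoulder. Next I'll come down on the plunger with shut fingers.

```bash
python3 -m pendant '[[[0,0,0,0.02,0,0,0],[0,0,0,0.02,0,0,0],[0,0,0,0.015,0,0,0],[0,0,0,0.004,0,0,0],[0,0,0,0,0,0,0],[0,0,0,0,0,0,0],[0,0,0,0,0,0,0]]]'
for i in 1; do python3 -m pendant '[[[0,0,0,0.0015,0,0,0],[0,0,0,0.0015,0,0,0],[0,0,0,0.0015,0,0,0],[0,0,0,0,0,0,0],[0,0,0,0,0,0,0]]]'; done
```

```text
time: 15.5
eef_pos: [0.5812, 0.1457, 0.2577]
tcp_rot: [[0.001, 0.0, 1.0], [0.0, 1.0, -0.0], [-1.0, 0.0, 0.001]]
ft_force: [-0.3, 0.3, 0.2]
opening: 0.002
time: 15.92
eef_pos: [0.5806, 0.1458, 0.2524]
tcp_rot: [[0.0, -0.0, 1.0], [0.0, 1.0, 0.0], [-1.0, 0.0, 0.0]]
ft_force: [-0.0, 0.3, 0.9]
opening: -0.001
```

```bash
python3 -m pendant '[[[0,0,0,0.002,0,0,0],[0,0,0,0.002,0,0,0],[0,0,0,0,0,0,0],[0,0,0,0,0,0,0]]]'|grep -E "pos|force"
python3 -m pendant '[[[0,0,0,0.001,0,0,0],[0,0,0,0.001,0,0,0],[0,0,0,0,0,0,0],[0,0,0,0,0,0,0]]]'|grep -E "pos|force"
python3 -m pendant '[[[0,0,0,0.001,0,0,0],[0,0,0,0.001,0,0,0],[0,0,0,0,0,0,0],[0,0,0,0,0,0,0]]]'|grep -E "pos|force"
python3 -m pendant '[[[0,0,0,0.001,0,0,0],[0,0,0,0.001,0,0,0],[0,0,0,0,0,0,0],[0,0,0,0,0,0,0]]]'|grep -E "pos|force"
python3 -m pendant '[[[0,0,0,0.001,0,0,0],[0,0,0,0.001,0,0,0],[0,0,0,0,0,0,0],[0,0,0,0,0,0,0]]]'|grep -E "pos|force"
```

```text
eef_pos: [0.5806, 0.1458, 0.2481]
ft_force: [0.0, 0.4, 0.3]
eef_pos: [0.5807, 0.1458, 0.2463]
ft_force: [0.3, -0.2, 0.2]
eef_pos: [0.5807, 0.1458, 0.2444]
ft_force: [-0.0, -0.1, -0.0]
eef_pos: [0.5808, 0.1458, 0.2425]
ft_force: [-0.3, 0.4, 1.2]
eef_pos: [0.5808, 0.1458, 0.2404]
ft_force: [-0.6, 0.5, 1.8]
```

```bash
python3 -m pendant '[[[0,0,0,0.001,0,0,0],[0,0,0,0.001,0,0,0],[0,0,0,0.001,0,0,0],[0,0,0,0,0,0,0],[0,0,0,0,0,0,0]]]'|grep -E "pos|force"
python3 -m pendant '[[[0,0,0,0.001,0,0,0],[0,0,0,0,0,0,0],[0,0,0,0,0,0,0]]]'|grep -E "pos|force"
python3 -m pendant '[[[0,0,0,0.001,0,0,0],[0,0,0,0,0,0,0],[0,0,0,0,0,0,0]]]'|grep -E "pos|force"
python3 -m pendant '[[[0,0,0,0.001,0,0,0],[0,0,0,0,0,0,0],[0,0,0,0,0,0,0]]]'|grep -E "pos|force"
```

```text
eef_pos: [0.5808, 0.1458, 0.2374]
ft_force: [-1.1, -0.6, 2.9]
eef_pos: [0.5808, 0.1458, 0.2364]
ft_force: [-0.4, -0.3, 3.9]
eef_pos: [0.5809, 0.1458, 0.2361]
ft_force: [-1.3, 0.1, 8.0]
eef_pos: [0.581, 0.1457, 0.2356]
ft_force: [-2.8, -0.1, 10.1]
```

```bash
python3 -m pendant '[[[0,0,0,0.001,0,0,0],[0,0,0,0,0,0,0],[0,0,0,0,0,0,0]]]'|grep -E "pos|force"
python3 -m pendant '[[[0,0,0,0.001,0,0,0],[0,0,0,0,0,0,0],[0,0,0,0,0,0,0]]]'|grep -E "pos|force"
```

```text
eef_pos: [0.581, 0.1457, 0.235]
ft_force: [-3.7, -0.9, 12.6]
eef_pos: [0.5811, 0.1457, 0.2344]
ft_force: [-4.4, -0.4, 15.3]
```

```bash
python3 -m pendant '[[[0,0,0,0.0009,0,0,0],[0,0,0,0,0,0,0],[0,0,0,0,0,0,0]]]'|grep -E "pos|force"
python3 -m pendant '[[[0,0,0,0,0,0,0],[0,0,0,0,0,0,0],[0,0,0,0,0,0,0],[0,0,0,0,0,0,0],[0,0,0,0,0,0,0],[0,0,0,0,0,0,0]]]'|grep -E "time|pos|force"
```

```text
eef_pos: [0.5812, 0.1457, 0.234]
ft_force: [-4.5, -0.7, 18.6]
time: 20.0
eef_pos: [0.5812, 0.1456, 0.234]
ft_force: [-3.6, -0.9, 17.4]
```

Force is steady at about 18 N. I'll hold it a little longer, then rise slowly and clear.

```bash
python3 -m pendant '[[[0,0,0,0,0,0,0],[0,0,0,0,0,0,0],[0,0,0,0,0,0,0],[0,0,0,0,0,0,0],[0,0,0,0,0,0,0],[0,0,0,0,0,0,0],[0,0,0,0,0,0,0],[0,0,0,0,0,0,0]]]'|grep -E "time|pos|force"
python3 -m pendant '[[[0,0,0,-0.002,0,0,0],[0,0,0,-0.003,0,0,0],[0,0,0,-0.003,0,0,0],[0,0,0,-0.003,0,0,0],[0,0,0,-0.003,0,0,0],[0,0,0,-0.01,0,0,0],[0,0,0,-0.02,0,0,0],[0,0,0,-0.03,0,0,0],[0,0,0,-0.03,0,0,0],[0,0,0,0,0,0,0],[0,0,0,0,0,0,0],[0,0,0,0,0,0,0],[0,0,0,0,0,0,0]]]'|grep -E "time|pos|force"
python3 snap.py w8 wrist; python3 snap.py s8 scene; python3 - <<'E'
import cv2,numpy as np
f=lambda a,r:cv2.resize(cv2.LUT(a[r],(np.clip((np.arange(256)/255.)**2*255,0,255)).astype(np.uint8)),(400,400),interpolation=cv2.INTER_CUBIC)
cv2.imwrite("pics/c8.png",np.hstack([f(cv2.imread("pics/w8.png"),np.s_[120:250,190:320]),f(cv2.imread("pics/s8.png"),np.s_[200:265,275:340])]))
E
```

```text
time: 20.67
eef_pos: [0.5812, 0.1457, 0.234]
ft_force: [-5.1, -1.5, 17.7]
time: 21.75
eef_pos: [0.58, 0.1458, 0.3341]
ft_force: [0.0, -1.0, -0.7]
21.8 [0.5801 0.1458 0.334 ] [[-0.0026, -0.0002, 1.0], [-0.001, 1.0, 0.0002], [-1.0, -0.001, -0.0026]] [-0.75 -0.38  0.31] [-0.78  0.28  0.58  1.7  -0.16  1.22 -0.16]
21.85 [0.5802 0.1458 0.334 ] [[-0.0024, -0.0002, 1.0], [-0.001, 1.0, 0.0002], [-1.0, -0.001, -0.0024]] [-0.01 -0.16  0.56] [-0.78  0.28  0.58  1.7  -0.16  1.22 -0.16]
```

View pics/c8.png

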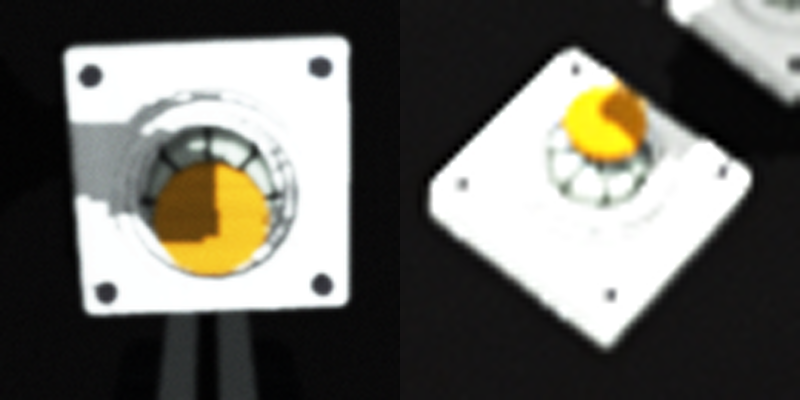

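The plunger is back up (button in the same place in the scene crop, about (606,122)). The ring is still concentric and flat on the post, and the arm is clear.

```bash
python3 -c "
from station import bot
print(bot.job_done())"
```

```text
the job is handed in; nothing more can be done
None
```

The silver ring is on the larger white post and released. The plunger was then pressed to its second stop, held, and let back up, and I handed the job in at about 22 s.

- **Ring:** I squeezed it in two directions at right angles to centre it. While it was still on the bench, the fingertips pressed on the mat once with about 16 N; I raised and regripped. It met the shoulder within 0.5 mm of the expected height. The crops after release, and again after pressing, show it concentric with the jaws and flat.
- **Plunger:** First touch came with the TCP at about 0.243 m, and the first stop at about 0.236 m. I then pushed on to about 18 N (readings 17.4 to 18.6 N) and held for more than 1 s. The side force on the tool during the hold was about 4 to 5 N.
- **Last checks:** The button is back at the same place in the picture as before pressing. The arm is about 90 mm clear, and the force reads about zero. I did not compare the other gear with its starting positions; the arm passed over it without any unexpected force in the readings.

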